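Start the UV cure of a resin coaster

TASK

Start the UV cure of the resin coaster that lies in the curing box: push the raised amber hood down until it is fully closed, then press the medium-time key (the second of the three small round keys from the left, with two raised dots), then the start key (the single large round one), each all the way down and let it come back up. Press no other key, do not lift the hood further open, do not shift the coaster in the box, and leave everything else on the bench where it is.

Things in the scene. Friction and masses are not known exactly. Their poses are not given: they have to be found in the camera images.
- cure_box: White UV curing box, fixed. Origin at bench height under the centre of its chamber (250 by 320 mm, walls 50 mm high); x points from the key panel to the hinge at the back (roughly away from the robot), y left, z up. The black key panel in front (x -125 to -225 mm, 320 mm wide) slopes 10 degrees down to the front, 50 to 33 mm high. Its five grey keys stand in one row along y at x = -175 mm.
- hood (a joint): Angle of the transparent amber hood, rad: 0 fully closed, growing as its front edge rises; 0.35 to 0.65 at the start. It turns about the line along the box's y through point hood_hinge. The stiff hinge keeps it where it is left; 1 to 5 N down on the front bar moves it, a solid stop carries it when closed. 245 mm from hinge to front edge, 320 mm wide; closed, its top is 92 mm above the bench.
- hood_press (a point): Middle of the top of the black bar along the hood's front edge (bar 35 mm deep, 320 mm wide), the place to push. It moves with the hood: 227.5 mm in front of the hinge line and 42 mm above it in the hood's own plane; closed, it is 92 mm above the bench and 105 mm in front of the chamber's centre. Its z axis is the normal of the hood's top.
- hood_hinge (a point): Middle of the hood's hinge line, at the back of the chamber, 122 mm behind its centre and 50 mm above the bench.
- key_medium_top (a point): Centre of the top of the medium-time key, the second from the left: round, 26 mm across, two raised dots, standing 10 mm proud of the panel, about 51 mm above the bench. Its z axis is the panel's normal.
- key_medium (a joint): Travel of the medium-time key in m: 0 up, 0.005 fully pressed. Like all the keys it moves at right angles to the panel and springs back; it starts to move at about 1.5 N and is fully down at about 4.5 N.
- key_start_top (a point): Centre of the top of the start key, the fourth from the left, 112 mm to the right of the medium-time key: round, 40 mm across, no dots, standing 12 mm proud of the panel, about 53 mm above the bench.
- key_start (a joint): Travel of the start key in m: 0 up, 0.005 fully pressed.
- key_short (a joint): Travel of the short-time key (far left, 26 mm round, one dot) in m: not to be pressed.
- key_long (a joint): Travel of the long-time key (third from the left, 26 mm round, three dots) in m: not to be pressed.
- key_stop (a joint): Travel of the stop key (far right, 26 mm square) in m: not to be pressed.
- coaster: Round marbled resin coaster, 92 mm across and 9 mm thick, lying loose on the chamber floor (12 mm above the bench) under the hood. Origin at the centre of its underside. Not to be moved.
- mixing_cup: Clear plastic mixing cup, 72 mm across the rim, 75 mm tall, standing left of the key panel. Origin under its centre. Leave alone.
- pigment_pot: Small pigment pot with black cap, 42 mm across, 46 mm tall, standing right of the key panel. Origin under its centre. Leave alone.
- stir_stick: Wooden stirring stick, 128 by 18 by 5 mm, lying on the bench between the robot and the box, its length along its y. Origin under its centre. Leave alone.
- resin_bottle: Clear bottle, 72 mm across, 170 mm tall, standing on one side of the box. Origin under its centre. Leave alone.
- hardener_bottle: White bottle, 60 mm across, 140 mm tall, standing on the other side of the box. Origin under its centre. Leave alone.
- sanding_block: Cork sanding block, 55 by 85 by 29 mm, lying on the bench at the left. Origin under its centre. Leave alone.
- spare_coaster: Finished marbled coaster like the one in the box, 92 mm across and 9 mm thick, lying on the bench at the right. Origin under its centre. Leave alone.

How it is judged:
On the way, in this order (a step that is already met when the one before it is completed fails the run):
1. the hood is pushed fully closed (value of joint hood below 0.02 rad), for 0.1 s.
2. with the hood closed, the medium-time key is pressed down (value of joint key_medium above 0.0035 m and value of joint hood below 0.025 rad), for 0.04 s.
3. the medium-time key is let go and has come back up (value of joint key_medium below 0.0015 m and value of joint hood below 0.025 rad), for 0.04 s.
4. with the hood closed, the start key is pressed down (all of step 3 and value of joint key_start above 0.0035 m), for 0.04 s.
At the end, for the whole second after the job is handed in: The hood is closed (within 0.025 rad), the medium-time and start keys have come back up (within 1.5 mm), and the coaster lies at rest where it was (within 12 mm) (all of step 3 and value of joint key_start below 0.0015 m and distance of coaster from where it was at the start of the episode below 0.012 m and linear speed of coaster below 0.02 m/s); the robot touches nothing.
It fails at once if the start key is pressed while the hood is open (value of joint key_start above 0.0025 m and value of joint hood above 0.04 rad).
It fails at once if another time key or the stop key is pressed (value of joint any of key_short, key_long, key_stop above 0.0025 m).
It fails at once if the hood is raised further (value of joint hood above 0.75 rad).
It fails at once if the coaster in the box is shifted, lifted or carried (distance of coaster from where it was at the start of the episode above 0.02 m).
It fails at once if something else on the bench is shifted, lifted, carried or knocked over (distance of any of mixing_cup, pigment_pot, stir_stick, resin_bottle, hardener_bottle, sanding_block, spare_coaster from where it was at the start of the episode above 0.025 m or angle between any of mixing_cup, pigment_pot, resin_bottle, hardener_bottle's own z axis and vertical above 0.5 rad).
It also fails if it takes over 45 s, if anything falls off the work surface, if the arm or the gripper's body presses on something with over 40 N, if the wrist force passes 120 N, or if a joint passes its speed limit or range.

ROBOT

A 7-joint arm with a two-finger parallel gripper is mounted at the origin on the work surface. World frame = base frame: x ahead of the robot, y to its left, z up, the work surface at z = 0. Lengths are in m, angles in rad, forces in N, time in s.
With the tool pointing down it reaches from about 0.35 to 0.9 m from the base axis. Payload 8.1 kg.
Tool frame: the origin (TCP) lies between the finger pads; the fingertips stand 17 mm ahead of it and the grasp point (between the pads) lies 2 mm behind it; z points along the fingers, y is the direction in which the jaws open and shut (so a half turn about z gives the same grasp; the last joint's range is limited). The gripper opens to 92 mm and grips with 3 to 60 N. Pads are 19 mm wide; open, the fingers measure 130 mm over their backs; the gripper's body (75 mm by 190 mm) begins 47 mm behind the grasp point.
Start: joints at [1.234, 0.434, 0.025, 1.573, -0.012, 1.134, -0.075], TCP at [0.145, -0.608, 0.204] pointing down, gripper open.
Joint ranges: [-2.62, 2.62], [-0.44, 2.09], [-1.27, 1.32], [0.08, 2.57], [-1.32, 4.46], [0.12, 2], [-2.74, 2.74]. Speed limits (rad/s): [2.22, 2.22, 3.01, 3.01, 3.14, 3.14, 3.14].

INTERFACE

Orientations are given as a rotation vector (axis times angle).
In Python, from cell import arm gives the robot as it stands. The module is installed in compiled form; this text tells all that it offers.
- The arm moves only by the shell command python3 -m crank 'ROWS' [FORCE]. ROWS is JSON, a list of rows, each a list of 5 numbers: the opening, from 0 (shut) to 1 (fully open), then the shift along the world's x, y, z normalised to -1 to 1, where 1 is 40 cm, then the turn about the world's z normalised to -1 to 1, where 1 is 60 degrees. In form: [[fingers, tx, ty, tz, twist], ...]. A call has exactly 8 rows; each row shifts and turns the commanded pose from where the row before left it; what a row does not reach is not made up. A row lasts 1/12 s, in which the tool goes at most 41.7 mm and 7.16 degrees, less where a joint would pass 70% of its speed; a pose out of reach is approached as far as the arm can. A call with a number of a shift or a turn outside -1 to 1 is refused whole. A call with a gripper value outside its range is refused whole. The fingers move at their own pace and stop on an object; FORCE is the grip in N (left out, the last holds). Time passes only in rows, so rows that do not move let the fingers close, or fill a call up. It gives the time, the measured TCP pose, the force and the opening at its end, in the units of the state.
- arm.observe(): the state, without advancing time (a new reading comes with each control period).
- arm.get_image(name): name is "side" or "top"; returns the picture (480x640x3 uint8, red, green, blue); there is no depth.
- arm.get_calibration(name): a dict with "intrinsics" (3x3 intrinsics, pixels), "extrinsics" (4x4, takes a point from camera to world coordinates). Camera axes: x right, y down, z forward; pixel columns grow to the right and rows downward; lengths in m; the calibration is good to about 2 mm. A picture is of the moment at which its call begins. get_calibration takes no time and is no camera call.
- arm.sign_off(): hands the job in, once; it reports no verdict.
The state is a dict: "clock": time; "joints": joint angles; "dq": joint speeds; "joint_efforts": joint torques, N m; "position": TCP position; "ee_rot": TCP orientation; "force": force on the tool from outside, world axes, zero at the start; "ft_torque": the same for the moment, N m; "width": opening from 0.0 (shut) to 1.0 (fully open).
Only numpy, scipy, OpenCV 4.12 (cv2) and the standard library are available. Lean on these libraries where they do the work, as an engineer would, in place of code of your own. Each camera call takes 0.05 s, during which the arm holds its last target.

## Working session

There is one attempt and no reset: what is moved stays moved. The work goes in short steps, Python scripts to look and compute and a shell command to move; the robot and the scene stay as the last step left them, time stands still between calls to the robot, and variables do not carry over. Pictures are saved under pics/ and viewed, and the job is handed in when it is done.

```bash
mkdir -p pics; python3 - <<'E'
from cell import arm
import cv2
o=arm.observe();print(o)
for n in("side","top"):
    cv2.imwrite(f"pics/{n}0.png",arm.get_image(n)[:,:,::-1]);c=arm.get_calibration(n);print(n,c)
E
```

```text
{'clock': 0.0, 'joints': array([ 1.23439958,  0.43518324,  0.02497543,  1.57411263, -0.01164089,
        1.13401307, -0.07512521]), 'dq': array([ 0.00050742, -0.00102351, -0.00015281, -0.00084282,  0.00074249,
       -0.00104634, -0.00034227]), 'joint_efforts': array([-6.02214586e-04, -6.67842150e+01,  9.84725095e-01, -3.14446664e+01,
       -6.05472014e-02,  4.27279668e-02,  1.57127165e-04]), 'position': array([ 0.14461792, -0.60746086,  0.20316371]), 'ee_rot': array([-3.11863878e+00, -3.66052178e-01,  4.52018366e-04]), 'force': array([ 0.58949754, -0.26281255, -0.10351133]), 'ft_torque': array([-0.01444246, -0.04026013,  0.03269833]), 'width': 0.9999407600292143}
side {'intrinsics': array([[510.50120656,   0.        , 319.23279942],
       [  0.        , 510.50120656, 241.69093783],
       [  0.        ,   0.        ,   1.        ]]), 'extrinsics': array([[-0.95089992, -0.15427143,  0.26830891,  0.25725115],
       [-0.30945124,  0.48906329, -0.81551028,  1.00393746],
       [-0.0054101 , -0.85849719, -0.51278973,  0.70037865],
       [ 0.        ,  0.        ,  0.        ,  1.        ]])}
top {'intrinsics': array([[596.92688771,   0.        , 325.4659575 ],
       [  0.        , 596.92688771, 238.14921557],
       [  0.        ,   0.        ,   1.        ]]), 'extrinsics': array([[ 0.02732835, -0.99700923,  0.07228934,  0.46870727],
       [-0.99953541, -0.02627802,  0.01544107, -0.0215656 ],
       [-0.01349527, -0.07267773, -0.99726417,  1.65396135],
       [ 0.        ,  0.        ,  0.        ,  1.        ]])}
```

View pics/side0.png

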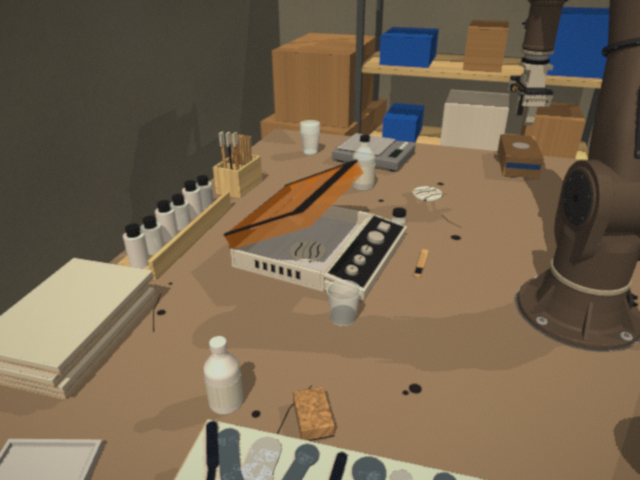

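View pics/top0.png

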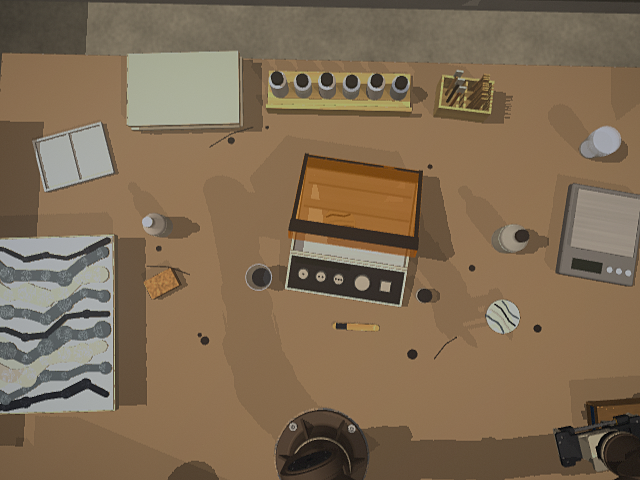

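The top view shows the keys at about (303,273), (320,276), (338,279), (362,283) and (386,286), and the hood's black front bar from (290,226) to (418,242). In the side view the same panel runs from (345,275) to (395,230). Next I'll measure these more exactly.

```bash
cat >h.py <<'E'
import numpy as np,cv2
from cell import arm
def ray(n,u,v):
    c=arm.get_calibration(n);K=c["intrinsics"];T=c["extrinsics"]
    return T[:3,3],T[:3,:3]@np.linalg.solve(K,[u,v,1.])
def plane(n,u,v,z):
    o,d=ray(n,u,v);return o+d*(z-o[2])/d[2]
def proj(n,p):
    c=arm.get_calibration(n);T=np.linalg.inv(c["extrinsics"]);q=c["intrinsics"]@(T[:3,:3]@np.asarray(p)+T[:3,3]);return q[:2]/q[2]
def tri(p,q):
    A=[];b=[]
    M=np.zeros((3,3));r=np.zeros(3)
    for n,(u,v) in(("top",p),("side",q)):
        o,d=ray(n,u,v);d/=np.linalg.norm(d);P=np.eye(3)-np.outer(d,d);M+=P;r+=P@o
    return np.linalg.solve(M,r)
E
python3 - <<'E'
from h import *
im=cv2.imread("pics/top0.png");g=cv2.cvtColor(im,6)
hgt=[.051,.051,.051,.053,.051]
m=(g>75).astype(np.uint8)
roi=np.zeros_like(m);cv2.fillPoly(roi,[np.array([[292,264],[404,281],[401,300],[290,285]])],1)
n,l,s,c=cv2.connectedComponentsWithStats(m*roi,connectivity=4)
P=[]
for i in range(1,n):
    if s[i,4]>20:
        print(s[i],c[i]); 
        cnt=cv2.findContours((l==i).astype(np.uint8),0,1)[0][0];(x,y),r=cv2.minEnclosingCircle(cnt)
        print('  circ',x,y,r,plane("top",x,y,.052),plane("top",*c[i],.052))
cv2.imwrite("pics/z1.png",cv2.resize(im[215:310,280:425],None,fx=5,fy=5,interpolation=2))
s_=cv2.imread("pics/side0.png");cv2.imwrite("pics/z2.png",cv2.resize(s_[155:300,220:420],None,fx=4,fy=4,interpolation=2))
E
```

```text
[298 268  10  11  84] [302.67857143 273.33333333]
  circ 302.90625 273.21875 5.219692230224609 [0.4890027  0.06112748 0.052     ] [0.48867957 0.06172878 0.052     ]
[316 271  10  11  81] [320.35802469 276.03703704]
  circ 320.3999938964844 276.0 5.249864101409912 [0.48283997 0.01402762 0.052     ] [0.48273793 0.01413727 0.052     ]
[333 274  10  11  80] [337.925  278.7625]
  circ 338.0 278.8500061035156 5.246294975280762 [ 0.47651045 -0.03329229  0.052     ] [ 0.47673861 -0.0330856   0.052     ]
[355 275  15  16 192] [361.79166667 282.49479167]
  circ 361.625 282.5 7.867159843444824 [ 0.46849726 -0.09669001  0.052     ] [ 0.46852333 -0.09713493  0.052     ]
[379 281  12  11 103] [384.99029126 286.03883495]
  circ 384.5 286.0 6.800835609436035 [ 0.4608442  -0.15795557  0.052     ] [ 0.46077667 -0.15926551  0.052     ]
[400 281   5  20  40] [402.  290.5]
  circ 402.0 290.5 9.708344459533691 [ 0.45015203 -0.20483516  0.052     ] [ 0.45015203 -0.20483516  0.052     ]
```

View pics/z1.png

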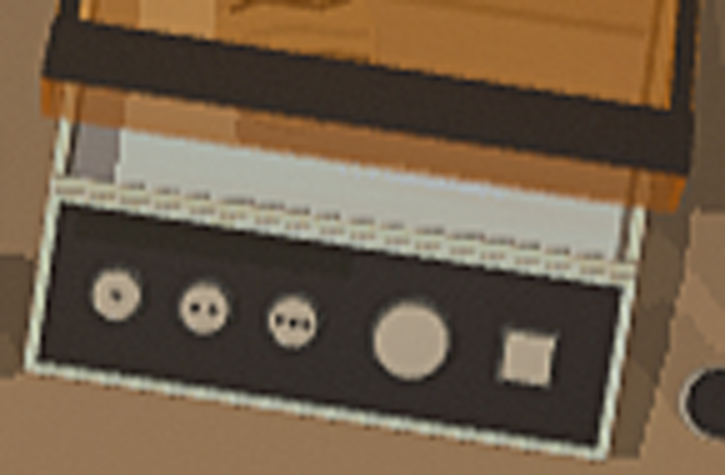

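View pics/z2.png

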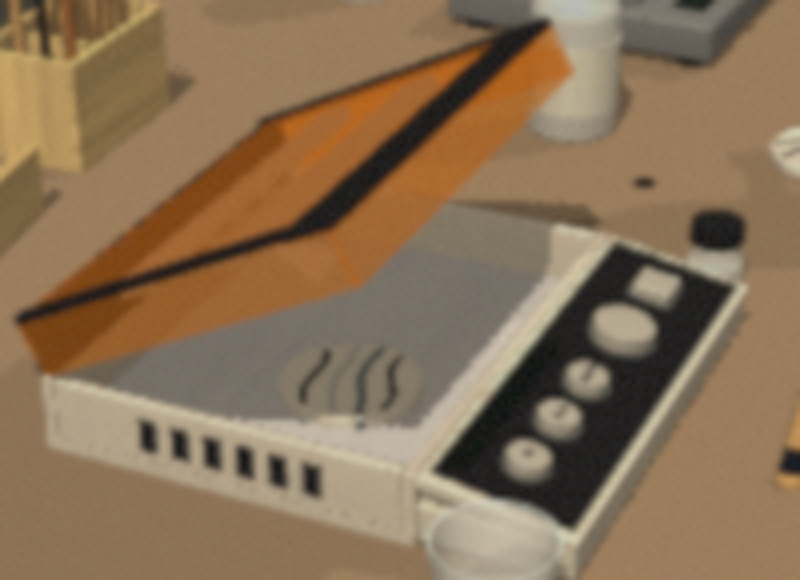

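```bash
cat >>h.py <<'E'
med=plane("top",320.38,276.02,.051);st=plane("top",361.7,282.5,.053)
Y=(med-st)[:2];Y/=np.linalg.norm(Y);X=np.array([Y[1],-Y[0]])
E
python3 - <<'E'
from h import *
print(med,st,np.linalg.norm((med-st)[:2]),np.degrees(np.arctan2(Y[1],Y[0])))
z1=lambda x,y:(280+x/5-.4,215+y/5-.4)
z2=lambda x,y:(220+x/4-.4,155+y/4-.4)
for nm,(u,v) in dict(pfl=(28,366),pfr=(603,455)).items():
    p=plane("top",*z1(u,v),.033)[:2]-med[:2];print(nm,p@X,p@Y)
fl=tri(z1(45,78),z2(330,228));fr=tri(z1(690,172),z2(553,22))
for p in(fl,fr):
    q=p[:2]-med[:2];print('bar',p,'box from med',q@X,q@Y)
for key,(u,v),z in(("med",(559,412),.051),("start",(625,325),.053)):
    print(key,plane("side",*z2(u,v),z))
mid=(fl+fr)/2
# box frame: key x=-0.175
pfl=plane("top",*z1(28,366),.033)[:2]-med[:2];pfr=plane("top",*z1(603,455),.033)[:2]-med[:2]
yc=((pfl+pfr)/2)@Y; O=med[:2]+X*.175+Y*yc
from scipy.optimize import brentq
q=mid[:2]-O; print("O",O,"mid box",q@X,q@Y,mid[2])
for a in np.arange(.3,.7,.05):
    print(round(a,2),'front edge x',.122-(.245*np.cos(a)-.042*np.sin(a)),'z',.05+.245*np.sin(a)+.042*np.cos(a))
for a in (.6,.55,.5,.4,.3,.2,.1,0):
    x=.122-(.2275*np.cos(a)-.042*np.sin(a));z=.05+.2275*np.sin(a)+.042*np.cos(a)
    print(a,'press',O+X*x,z,'tcp z',z+.017)
E
```

```text
[0.48279385 0.01410194 0.051     ] [ 0.46850287 -0.09684335  0.053     ] 0.11186191536607765 82.66008709213762
pfl -0.04610218596197179 0.08964244896743463
pfr -0.04522621809239663 -0.22461718606184117
bar [0.59334494 0.09256023 0.19559137] box from med 0.09962171235435262 0.09193889961235033
bar [ 0.55353167 -0.22448457  0.1967319 ] box from med 0.10063891955739868 -0.2275943019393429
med [0.48427718 0.01227022 0.051     ]
start [ 0.46887695 -0.09578535  0.053     ]
O [ 0.64773796 -0.07518964] mid box -0.07486968404412432 -0.0003403326162930483 0.19616163219756905
0.3 front edge x -0.09964559115599719 z 0.16252658317530363
0.35 front edge x -0.09374460673447887 z 0.17346361676617547
0.4 front edge x -0.08730437315374351 z 0.18409205561374054
0.45 front edge x -0.08034098764373418 z 0.1943853341560638
0.5 front edge x -0.0728718550417648 z 0.20431772455742536
0.55 front edge x -0.06491564428949123 z 0.21386440101451074
0.6 front edge x -0.05649224177027973 z 0.2230015018079901
0.65 front edge x -0.04762270160360502 z 0.23170618894439002
0.6 press [ 0.60603365 -0.06981766] 0.21312025852357708 tcp z 0.2301202585235771
0.55 press [ 0.59815118 -0.06880232] 0.2047173745082242 tcp z 0.2217173745082242
0.5 press [ 0.59069509 -0.06784189] 0.19592777763185185 tcp z 0.21292777763185183
0.4 press [ 0.57713547 -0.06609526] 0.17727723462333916 tcp z 0.19427723462333918
0.3 press [ 0.56549029 -0.06459523] 0.1573549795587302 tcp z 0.1743549795587302
0.2 press [ 0.55587589 -0.06335679] 0.13636006902520859 tcp z 0.1533600690252086
0.1 press [ 0.54838834 -0.06239231] 0.1145022772288305 tcp z 0.1315022772288305
0 press [ 0.54310246 -0.06171143] 0.092 tcp z 0.109
```

The hood angle comes out at about 0.47 rad. Both views agree on the key positions to within 2 mm. I'll raise the tool, then move over the bar with the fingers shut.

```bash
python3 -m crank '[[0,0,0,0.09,-0.115],[0,0,0,0.09,-0.115],[0,0.063,0.077,0,-0.115],[0,0.063,0.077,0,0],[0,0.063,0.077,0,0],[0,0.063,0.077,0,0],[0,0.063,0.077,0,0],[0,0.063,0.077,0,0]]' 20
```

```text
clock: 0.77
position: [0.2966, -0.4213, 0.2758]
ee_rot: [-3.135, 0.2, 0.001]
force: [0.5, 0.1, 0.4]
width: 0.471
```

```bash
python3 -m crank '[[0,0.063,0.077,0,0],[0,0.063,0.077,0,0],[0,0.063,0.077,0,0],[0,0.063,0.077,0,0],[0,0.063,0.077,0,0],[0,0.063,0.077,0,0],[0,0.063,0.077,0,0],[0,0,0,0,0]]'
```

```text
clock: 1.43
position: [0.4769, -0.1993, 0.2757]
ee_rot: [-3.132, 0.183, -0.003]
force: [-0.0, 1.1, 0.0]
width: 0.003
```

```bash
python3 -m crank '[[0,0.055,0.066,0,0],[0,0.055,0.066,0,0],[0,0.055,0.066,0,0],[0,0.055,0.066,0,0],[0,0.053,0.066,0,0],[0,0,0,-0.05,0],[0,0,0,-0.04,0],[0,0,0,0,0]]' && python3 - <<'E'
from h import *
for n in("side","top"): cv2.imwrite(f"pics/{n}1.png",arm.get_image(n)[:,:,::-1])
print(arm.observe()["position"])
E
```

```text
clock: 2.1
position: [0.5797, -0.0752, 0.2363]
ee_rot: [3.135, -0.198, -0.01]
force: [-1.3, -1.8, -1.1]
width: 0.002
[ 0.58093796 -0.07606644  0.23958069]
```

View pics/side1.png

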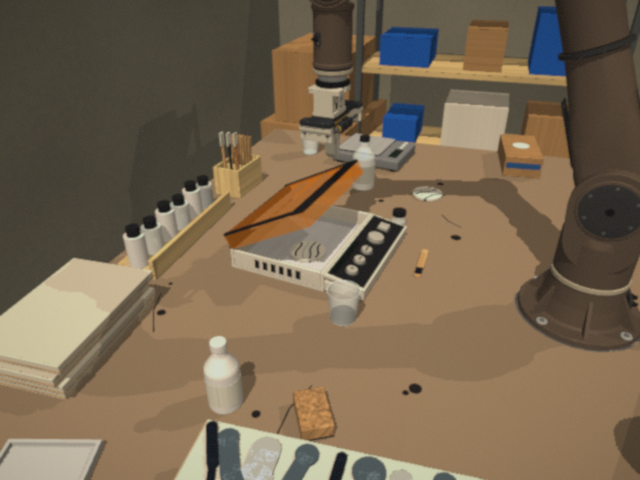

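The side view shows the gripper at about (330,130), well behind the hood. That doesn't fit the reported TCP, so I'll project it into the images and look at the top view.

```bash
python3 - <<'E'
from h import *
o=arm.observe();print(o["clock"],o["joints"],o["position"])
print(proj("side",o["position"]),proj("top",o["position"]))
for n in("side","top"): cv2.imwrite(f"pics/{n}2.png",arm.get_image(n)[:,:,::-1])
E
```

```text
2.2 [ 0.22764243  0.36346309 -0.26021296  1.60107789  0.09870166  1.1918179
 -1.7517601 ] [ 0.58093796 -0.07606644  0.23958069]
[331.49088355 164.28975881] [357.72938622 234.92039661]
```

View pics/top2.png

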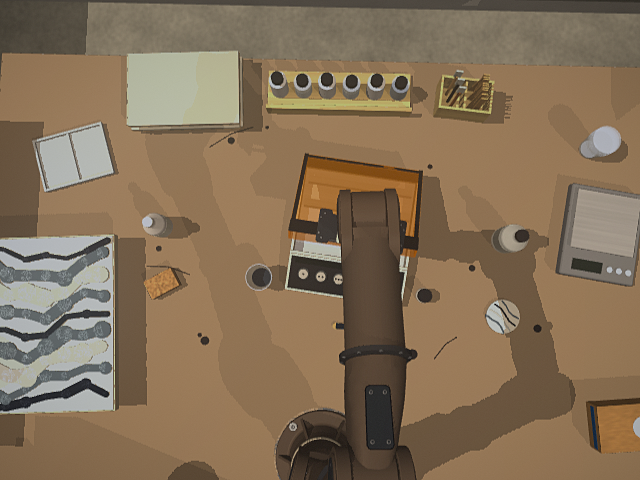

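View pics/side2.png

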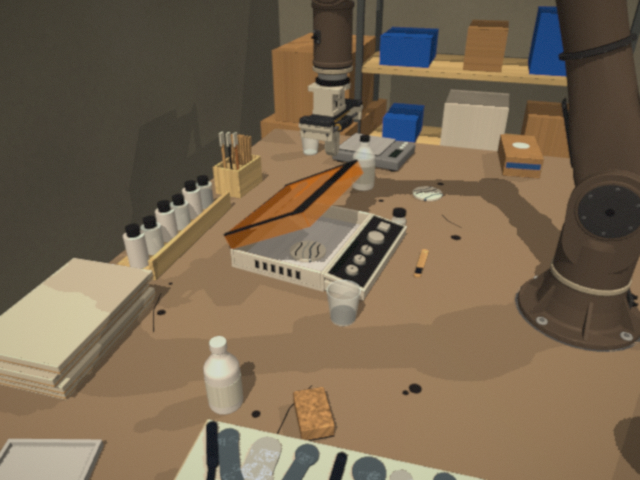

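The projected TCP, (331,164) in the side view and (358,235) in the top view, does match the images. The fingertips are just above the middle of the bar, so nothing is wrong. Now I'll push down along the arc.

```bash
python3 -m crank '[[0,0.02,0.02,-0.025,0],[0,0,0,-0.025,0],[0,0,0,-0.025,0],[0,-0.01,0.001,-0.0175,0],[0,-0.01,0.001,-0.0175,0],[0,-0.01,0.001,-0.0175,0],[0,-0.01,0.001,-0.0175,0],[0,-0.01,0.001,-0.0175,0]]'
```

```text
clock: 2.97
position: [0.5691, -0.0657, 0.1745]
ee_rot: [3.135, -0.2, 0.0]
force: [-1.7, 0.2, 5.0]
width: 0.005
```

```bash
python3 -m crank '[[0,-0.012,0.001,-0.0225,0],[0,-0.01,0.001,-0.0225,0],[0,-0.009,0.001,-0.0225,0],[0,-0.008,0.001,-0.0225,0],[0,-0.007,0.001,-0.0225,0],[0,-0.006,0.001,-0.0225,0],[0,-0.005,0,-0.0225,0],[0,-0.002,0,-0.0075,0]]'
```

```text
clock: 3.63
position: [0.5453, -0.063, 0.1073]
ee_rot: [-3.135, 0.2, 0.002]
force: [-0.8, 0.1, 2.3]
width: 0.002
```

```bash
python3 -m crank '[[0,0,0,-0.005,0],[0,0,0,0,0],[0,0,0,0,0],[0,0,0,0,0],[0,0,0,0,0],[0,0,0,0,0],[0,0,0,0,0],[0,0,0,0,0]]'
```

```text
clock: 4.3
position: [0.5461, -0.0633, 0.1071]
ee_rot: [3.135, -0.2, 0.0]
force: [0.0, 1.0, 0.4]
width: 0.003
```

```bash
python3 -m crank '[[0,0,0,-0.005,0],[0,0,0,0,0],[0,0,0,0,0],[0,0,0,-0.005,0],[0,0,0,0,0],[0,0,0,0,0],[0,0,0,0,0],[0,0,0,0,0]]'
```

```text
clock: 4.97
position: [0.546, -0.0633, 0.1029]
ee_rot: [3.135, -0.2, 0.0]
force: [0.8, 0.6, 0.4]
width: 0.008
```

```bash
python3 - <<'E'
from h import *
for n in("side","top"): cv2.imwrite(f"pics/{n}3.png",arm.get_image(n)[:,:,::-1])
s_=cv2.imread("pics/side3.png");cv2.imwrite("pics/z3.png",cv2.resize(s_[140:290,220:420],None,fx=4,fy=4,interpolation=2))
E
```

```text
(no output)
```

View pics/z3.png

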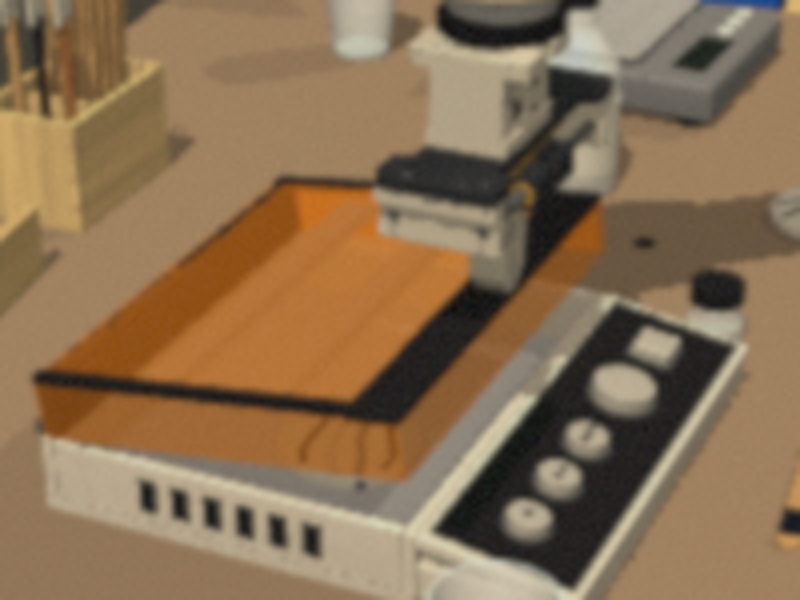

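View pics/top3.png

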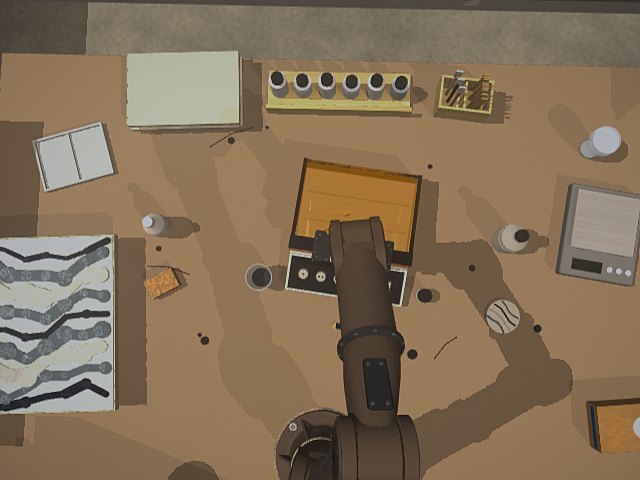

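```bash
python3 - <<'E'
from h import *
O=np.array([.64774,-.07519])
def P(x,y,z):return np.r_[O+X*x+Y*y,z]
for a in(0,.05,.1,.15):
    def H(r,h,y): return P(.122-(r*np.cos(a)-h*np.sin(a)),y,.05+r*np.sin(a)+h*np.cos(a))
    f=lambda p:((proj("side",p)-[220,140]+.4)*4).round(0)
    print(a,f(H(.245,.042,.16)),f(H(.245,0,.16)),f(H(.245,.042,-.16)),'press z',H(.2275,.042,0)[2])
print(arm.observe()["force"],arm.observe()["position"], (arm.observe()["position"][:2]-O)@X)
E
```

```text
0 [414. 472.] [414. 535.] [615. 240.] press z 0.092
0.05 [410. 453.] [414. 517.] [612. 223.] press z 0.10331777194566791
0.1 [405. 433.] [412. 498.] [609. 205.] press z 0.1145022772288305
0.15 [399. 413.] [409. 479.] [605. 188.] press z 0.1255255604110576
[-0.44455177 -0.06149374 -0.05398045] [ 0.54602123 -0.06323243  0.10294206] -0.10241289694905477
```

```bash
python3 - <<'E'
from h import *
p=arm.observe()["position"]
for d in(0,.017,-.02):
    q=p-[0,0,d]; print(d,(proj("side",q)-[220,140]+.4)*4,proj("top",q))
im=cv2.imread("pics/top3.png");cv2.imwrite("pics/z4.png",cv2.resize(im[205:310,280:425],None,fx=5,fy=5,interpolation=2))
s_=cv2.imread("pics/side3.png");cv2.imwrite("pics/z5.png",cv2.resize(s_[170:230,300:380],None,fx=9,fy=9,interpolation=2))
E
```

```text
0 [494.39768325 321.14777877] [350.3520237  252.28135928]
0.017 [493.88463334 345.34889257] [350.17036786 252.59877797]
-0.02 [495.01047813 292.24158793] [350.57088456 251.89892992]
```

View pics/z4.png

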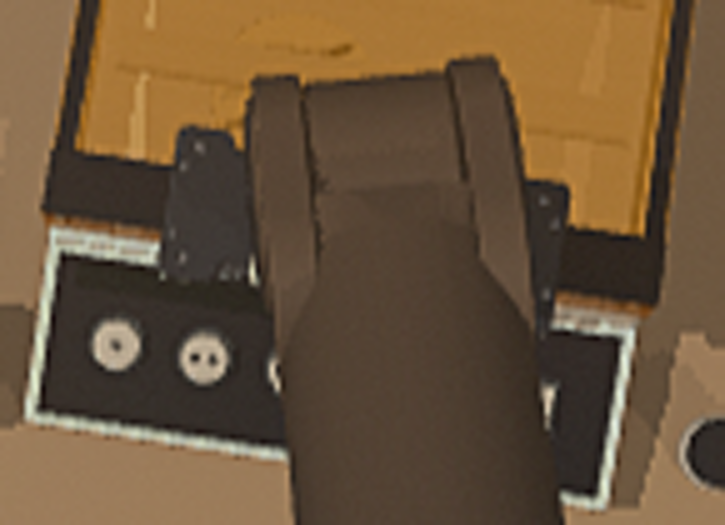

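View pics/z5.png

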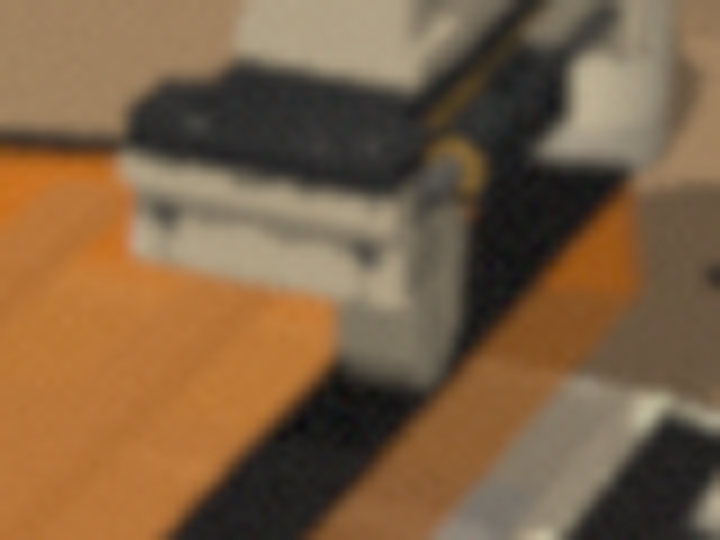

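```bash
python3 - <<'E'
from h import *
p=np.array([ 0.58093796,-0.07606644,0.23958069])
for d in(0,.017,-.02):
    q=p-[0,0,d]; print(d,(proj("side",q)-[300,120]+.4)*9,proj("top",q))
s_=cv2.imread("pics/side2.png");cv2.imwrite("pics/z6.png",cv2.resize(s_[120:180,300:380],None,fx=9,fy=9,interpolation=2))
E
```

```text
0 [287.01795588 402.20783   ] [357.72938772 234.9203967 ]
0.017 [286.57332465 462.51319258] [357.44359925 235.47259279]
-0.02 [287.5493662  330.13261482] [358.07448471 234.2536056 ]
```

View pics/z6.png

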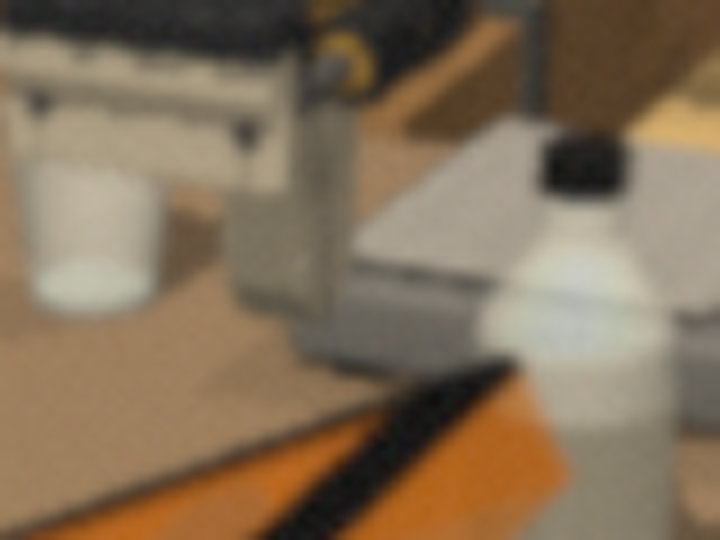

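In free air (side2) the shut fingertips showed at about (331.7,154), roughly 40 mm higher than TCP − 17 mm would put them. So the real tips sit about 20 mm above the reported TCP. The current picture agrees: the hood is still at about 0.14 rad, with its front-left top corner at zoom (398,420) against (414,472) when closed. I'll keep pushing and stop on force.

```bash
python3 -m crank '[[0,-0.003,0,-0.0125,0],[0,-0.002,0,-0.0125,0],[0,-0.002,0,-0.0125,0],[0,-0.002,0,-0.0125,0],[0,-0.001,0,-0.0125,0],[0,0,0,-0.005,0],[0,0,0,0,0],[0,0,0,0,0]]'
```

```text
clock: 5.73
position: [0.5421, -0.0633, 0.0758]
ee_rot: [3.135, -0.2, 0.0]
force: [0.2, 0.5, -0.3]
width: 0.006
```

```bash
python3 -m crank '[[0,0,0,-0.005,0],[0,0,0,-0.005,0],[0,0,0,-0.005,0],[0,0,0,0,0],[0,0,0,0,0],[0,0,0,0,0],[0,0,0,0,0],[0,0,0,0,0]]'
```

```text
clock: 6.4
position: [0.5421, -0.0632, 0.07]
ee_rot: [3.135, -0.2, 0.0]
force: [-0.2, 1.2, -0.8]
width: 0.008
```

```bash
python3 - <<'E'
from h import *
for n in("side",): cv2.imwrite(f"pics/{n}4.png",arm.get_image(n)[:,:,::-1])
s_=cv2.imread("pics/side4.png");cv2.imwrite("pics/z7.png",cv2.resize(s_[140:290,220:420],None,fx=4,fy=4,interpolation=2))
E
```

```text
(no output)
```

View pics/z7.png

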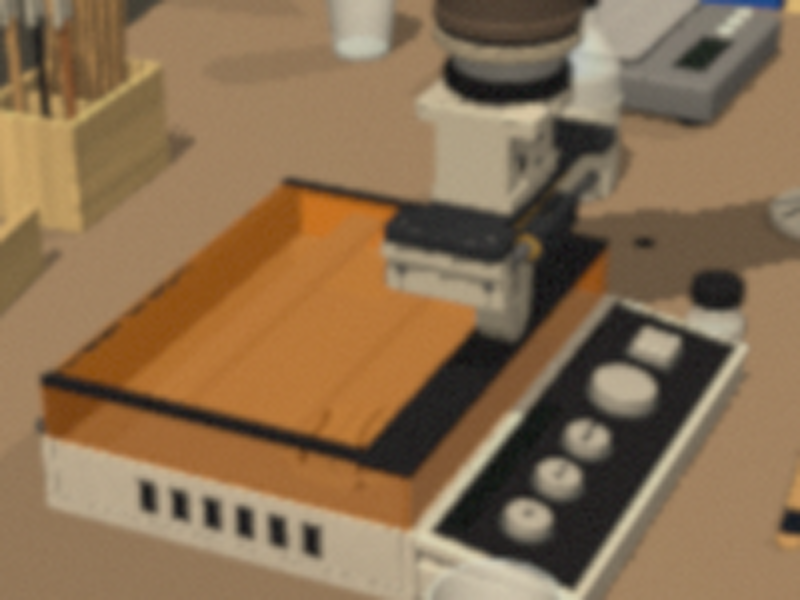

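The front-left corner now shows at (410,472), against (414,472) predicted for closed, so the hood is almost shut. I'll push on until the stop gives a clear force.

```bash
python3 -m crank '[[0,0,0,-0.005,0],[0,0,0,-0.005,0],[0,0,0,0,0],[0,0,0,0,0],[0,0,0,0,0],[0,0,0,0,0],[0,0,0,0,0],[0,0,0,0,0]]'
```

```text
clock: 7.12
position: [0.5424, -0.0633, 0.0691]
ee_rot: [3.134, -0.2, 0.003]
force: [-12.8, 0.2, 39.4]
width: 0.002
```

The stop is solid at 39 N with TCP z = 0.069. That puts the tips at about TCP + 23 mm. I'll lift and go over the medium key.

```bash
python3 -m crank '[[0,0,0,0.07,0],[0,0,0,0.07,0],[0,-0.04,0.048,0,0],[0,-0.04,0.048,0,0],[0,-0.04,0.048,0,0],[0,-0.034,0.048,0,0],[0,0,0,0,0],[0,0,0,0,0]]' && python3 - <<'E'
from h import *
for n in("side","top"): cv2.imwrite(f"pics/{n}5.png",arm.get_image(n)[:,:,::-1])
s_=cv2.imread("pics/side5.png");cv2.imwrite("pics/z8.png",cv2.resize(s_[140:290,220:420],None,fx=4,fy=4,interpolation=2))
p=arm.observe()["position"];print(p,(proj("side",p+[0,0,.023])-[220,140]+.4)*4)
E
```

```text
clock: 7.78
position: [0.48, 0.0146, 0.1222]
ee_rot: [-3.135, 0.196, -0.001]
force: [0.6, 0.5, -0.3]
width: 0.008
[0.48090174 0.01305096 0.12203489] [570.28269522 333.35471489]
```

View pics/z8.png

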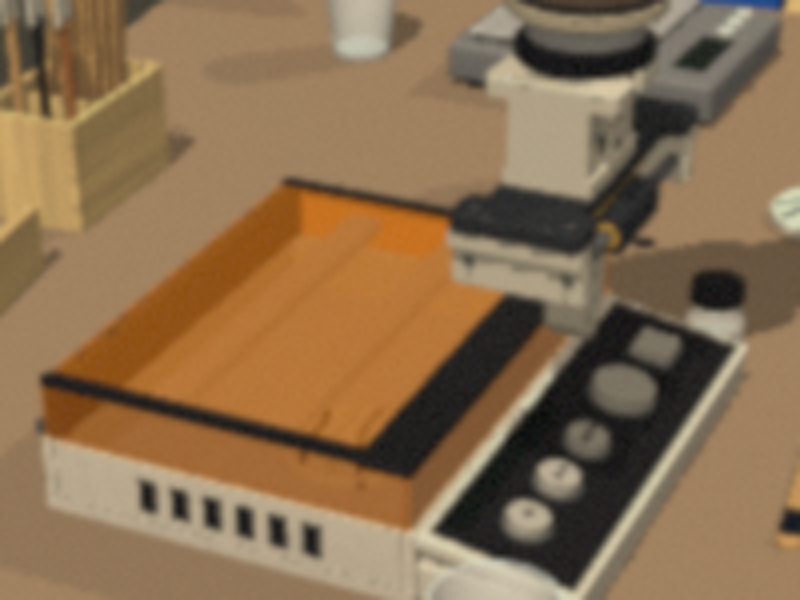

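View pics/top5.png

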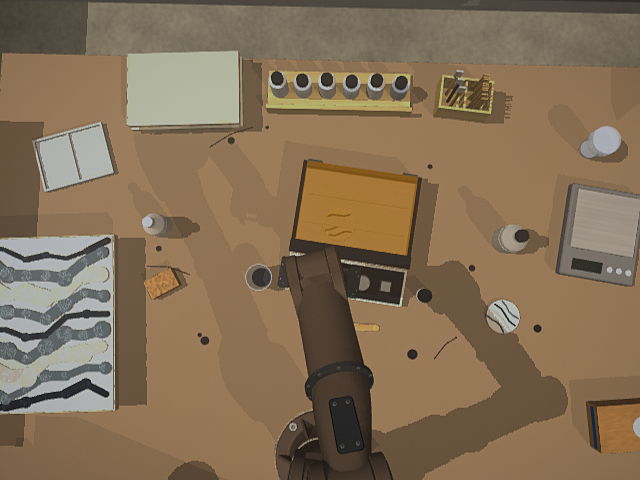

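The hood stays closed, with its corner still at (410,472). The visible tip at (572,333) matches the tip model's (570,333). I'll descend to just above the medium key.

```bash
python3 -m crank '[[0,0,0,-0.055,0],[0,0,0,-0.055,0],[0,0,0,-0.055,0],[0,0,0,-0.04,0],[0,0,0,-0.01,0],[0,0,0,0,0],[0,0,0,0,0],[0,0,0,0,0]]' && python3 - <<'E'
from h import *
for n in("side",): cv2.imwrite(f"pics/{n}6.png",arm.get_image(n)[:,:,::-1])
s_=cv2.imread("pics/side6.png");cv2.imwrite("pics/z9.png",cv2.resize(s_[140:290,220:420],None,fx=4,fy=4,interpolation=2))
o=arm.observe();print(o["position"],o["force"])
E
```

```text
clock: 8.55
position: [0.4814, 0.0134, 0.0369]
ee_rot: [-3.135, 0.201, -0.003]
force: [0.8, -0.7, -0.2]
width: 0.004
[0.48139801 0.01347367 0.03696932] [0.20689506 0.87211559 0.77565669]
```

View pics/z9.png

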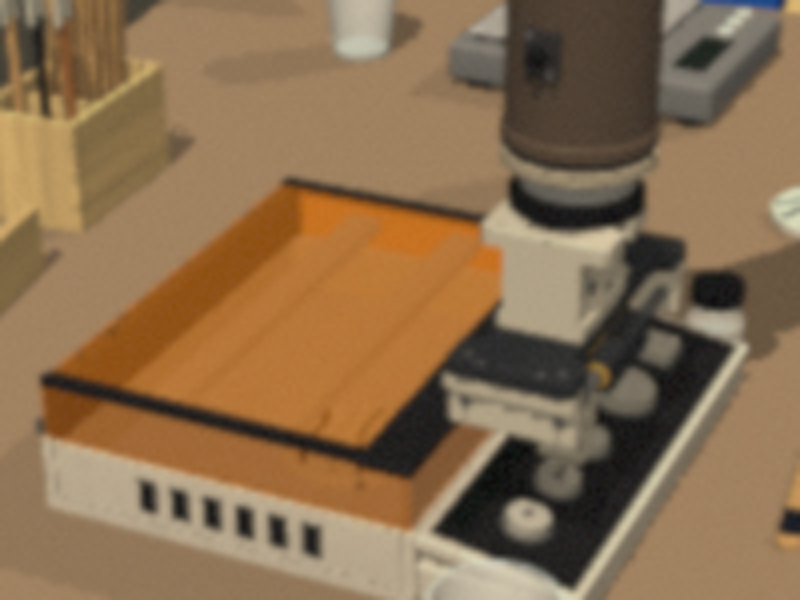

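The tip is directly above the medium key: tip at (565,455), key at (559,477). The body is clear of the hood. Pressing now.

```bash
python3 -m crank '[[0,0,0,-0.005,0],[0,0,0,-0.005,0],[0,0,0,-0.005,0],[0,0,0,-0.005,0],[0,0,0,0,0],[0,0,0,0,0],[0,0,0,0,0],[0,0,0,0,0]]'
```

```text
clock: 9.27
position: [0.4807, 0.0136, 0.0281]
ee_rot: [-3.135, 0.2, -0.001]
force: [1.6, -0.5, 2.1]
width: 0.005
```

```bash
python3 -m crank '[[0,0,0,-0.005,0],[0,0,0,-0.005,0],[0,0,0,0,0],[0,0,0,0,0],[0,0,0,0,0],[0,0,0,0,0],[0,0,0,0,0],[0,0,0,0,0]]'
```

```text
clock: 9.93
position: [0.4813, 0.0136, 0.0244]
ee_rot: [-3.135, 0.2, -0.003]
force: [1.9, -1.3, 9.2]
width: 0.005
```

It reads 9 N, above the 4.5 N needed for fully down. I'll release and move over the start key.

```bash
python3 -m crank '[[0,0,0,0.05,0],[0,0,0,0.06,0],[0,-0.009,-0.0685,0,0],[0,-0.009,-0.0685,0,0],[0,-0.009,-0.0685,0,0],[0,-0.009,-0.0685,0,0],[0,0,0,0,0],[0,0,0,0,0]]' && python3 - <<'E'
from h import *
for n in("side",): cv2.imwrite(f"pics/{n}7.png",arm.get_image(n)[:,:,::-1])
s_=cv2.imread("pics/side7.png");cv2.imwrite("pics/z10.png",cv2.resize(s_[140:290,220:420],None,fx=4,fy=4,interpolation=2))
o=arm.observe();print(o["position"],o["force"])
E
```

```text
clock: 10.6
position: [0.4648, -0.0975, 0.0673]
ee_rot: [3.135, -0.206, -0.003]
force: [0.5, 0.3, -0.9]
width: 0.007
[ 0.46524794 -0.09591705  0.06746662] [-0.30847719  0.46810441 -0.92001374]
```

View pics/z10.png

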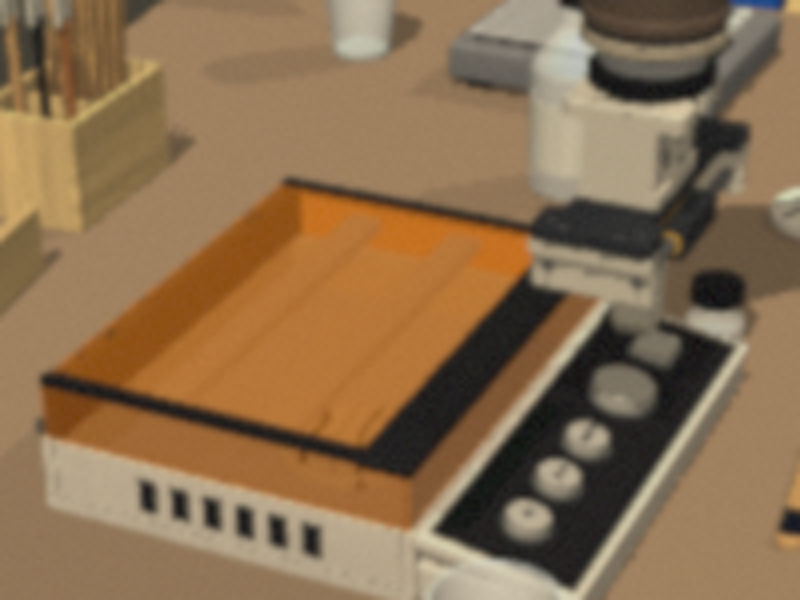

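The medium key is back up and the hood is still closed. The tip, at (635,325), lines up above the start key at (625,388). Descending and pressing.

```bash
python3 -m crank '[[0,0,0,-0.04,0],[0,0,0,-0.04,0],[0,0,0,-0.0075,0],[0,0,0,-0.005,0],[0,0,0,-0.005,0],[0,0,0,-0.005,0],[0,0,0,0,0],[0,0,0,0,0]]'
```

```text
clock: 11.32
position: [0.4663, -0.0955, 0.0274]
ee_rot: [-3.135, 0.199, -0.001]
force: [-1.6, 2.8, 3.6]
width: 0.003
```

```bash
python3 -m crank '[[0,0,0,-0.005,0],[0,0,0,-0.005,0],[0,0,0,0,0],[0,0,0,0,0],[0,0,0,0,0],[0,0,0,0,0],[0,0,0,0,0],[0,0,0,0,0]]'
```

```text
clock: 11.98
position: [0.4668, -0.0957, 0.0252]
ee_rot: [3.135, -0.2, 0.004]
force: [-10.1, 4.2, 36.4]
width: 0.004
```

36 N, so the start key has bottomed. Now I'll lift clear.

```bash
python3 -m crank '[[0,0,0,0.06,0],[0,0,0,0.08,0],[0,0,0,0.08,0],[0,0,0,0.08,0],[0,0,0,0.08,0],[0,-0.05,-0.05,0,0],[0,0,0,0,0],[0,0,0,0,0]]' && python3 - <<'E'
from h import *
for n in("side","top"): cv2.imwrite(f"pics/{n}8.png",arm.get_image(n)[:,:,::-1])
o=arm.observe();print(o["position"],o["force"])
a=cv2.imread("pics/side8.png");b=cv2.imread("pics/top8.png")
cv2.imwrite("pics/z11.png",np.hstack([cv2.resize(a,(400,300)),cv2.resize(b,(400,300))]))
cv2.imwrite("pics/z12.png",cv2.resize(a[140:290,220:420],None,fx=4,fy=4,interpolation=2))
E
```

```text
clock: 12.65
position: [0.4454, -0.1176, 0.1754]
ee_rot: [3.134, -0.205, 0.002]
force: [-0.3, 0.4, -0.9]
width: 0.006
[ 0.44596736 -0.11612525  0.17469603] [ 0.35497103 -0.12745147  0.45875399]
```

View pics/z12.png

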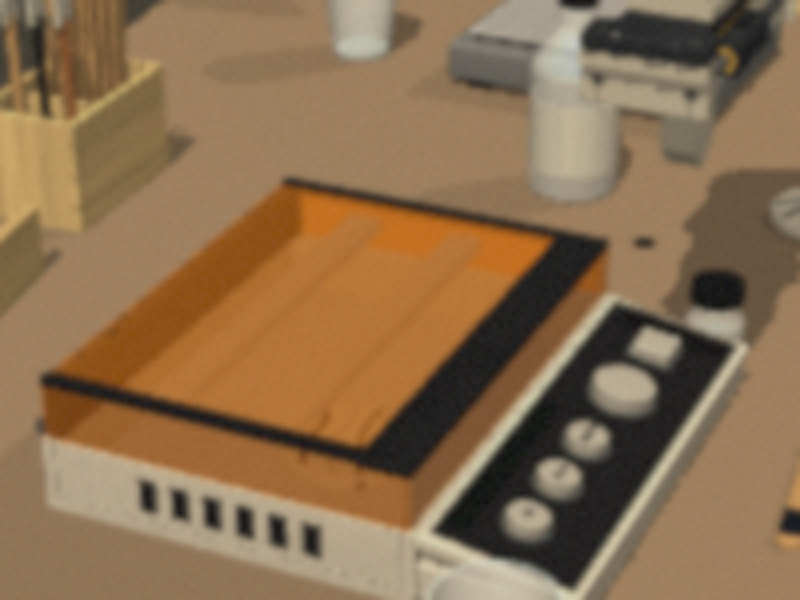

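View pics/z11.png

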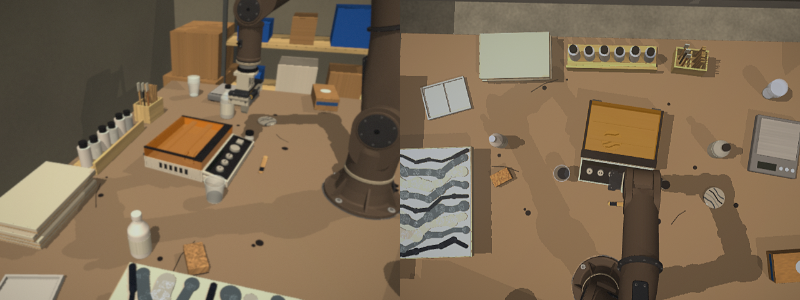

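The hood is closed with its corner at (410,472). All five keys are up, nothing on the bench has moved, and the arm is clear. I'm handing in.

```bash
python3 -c "
from cell import arm
print(arm.sign_off())"
```

```text
the job is handed in; nothing more can be done
None
```

I closed the hood, pressed the medium-time key, let it come back up, pressed the start key and lifted clear. The job was handed in at about 12.7 s; sign-off gives no verdict.

- **Hood:** I pushed it until the stop pushed back with 39 N. In the last side picture its front-left corner is at zoomed pixel (410,472), against (414,472) predicted for fully closed.
- **Medium key:** The force was 9 N on the way down, above the 4.5 N needed for full travel. The picture taken before I pressed start shows it back up. Key travel can't be read directly, so the full press is inferred from force.
- **Start key:** The force was 36 N, so it was clearly at the bottom. It is back up in the last picture.
- **Everything else:** By eye, the last pictures show all five keys up and the other items where they were. The coaster can only be seen through the hood, and I did not measure its position. The arm is clear and the force reads near zero.

**Check that disagreed:** the shut fingertips sat about 23 mm above the reported TCP, not 17 mm below it as specified. My first push therefore left the hood at about 0.14 rad. I found this in the pictures and finished both the hood and the keys on measured force.

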